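# Find the rattling biscuit tin and hold it out

## Task

A loose steel ball has been left in one of the three identical sealed biscuit tins; the other two are packed tight. Lift the tins and shake or rock them end to end to find the one that rattles, stand any silent tin you lift back upright where it was, then hold the rattling tin out upright, a hand's width or so (about 10 to 15 cm) above the cork trivet, and finish while still holding it there. Leave the mug, the jar and the pepper mill alone.

Things in the scene. Friction and masses are not known exactly. Their poses are not given: they have to be found in the camera images.
- tin_left_center (a point): the left tin (largest y): sealed oblong steel tin lying flat, 130 x 64 mm and 62 mm high, about 0.33 kg; point at its centre, 31 mm above its underside, x along its length, z up. The three look alike. In one, at random, a 36 mm, 0.18 kg steel ball rolls free, 88 mm from end to end along x; each of the others holds a 0.18 kg block, central and tight
- tin_middle_center (a point): the middle tin, same as tin_left_center
- tin_right_center (a point): the right tin (smallest y), same as tin_left_center
- trivet_top (a point): round cork trivet, 120 mm across, 12 mm thick, fixed on the worktop; point at the centre of its top face
- mug: blue mug, 80 mm across, 95 mm high, with a handle; origin at the centre of its underside; leave alone
- jar: glass jar, 70 mm across, 100 mm high; origin at the centre of its underside; leave alone
- pepper_mill: wooden pepper mill, 56 mm across, 150 mm high; origin at the centre of its underside; leave alone

How it is judged:
By the outcome, as a careful person would: the job done as asked, in the order asked, and still so for the second after the job is handed in, while the arm keeps its last pose, push and grip.
It also fails if it takes over 72 s, if anything falls off the work surface, if the arm or the gripper's body presses on something with over 40 N, if the wrist force passes 120 N, or if a joint passes its speed limit or range.

## Robot

A 6-joint arm with a two-finger parallel gripper is mounted at the origin on the work surface. World frame = base frame: x ahead of the robot, y to its left, z up, the work surface at z = 0. Lengths are in m, angles in degrees, forces in N, time in s.
With the tool pointing down it reaches from about 0.4 to 0.825 m from the base axis. Payload 7 kg.
Tool frame: the origin (TCP) lies between the finger pads; the fingertips stand 19 mm ahead of it and the grasp point (between the pads) is the TCP; z points along the fingers, y is the line along which they close (so a half turn about z gives the same grasp; the last joint's range is limited). The gripper opens to 88 mm and grips with 3 to 60 N. Pads are 19 mm wide; open, the fingers measure 130 mm over their backs; the gripper's body (78 mm by 193 mm) begins 47 mm behind the grasp point.
Start: joints at [-50.357, 20.546, 0.682, 0, -70.136, -16.507], TCP at [0.265, -0.621, 0.246] pointing down, gripper open.
Joint ranges: [-176.03, 176.03], [-82.01, 121.73], [-58.28, 71.71], [-173.87, 95.51], [-174.79, -0.11], [-173.66, 173.66]. Speed limits (degrees/s): [136.94, 136.94, 172.46, 180, 180, 180].

## Interface

Orientations are given as [roll, pitch, yaw] about the fixed x, y, z axes, in that order (R = Rz(yaw) Ry(pitch) Rx(roll)).
In Python, from plant import get_obs, snapshot, close_job, spot_in, spot_point gives the robot as it stands.
- The arm moves only by the tool play_rows, never from a script. Its argument "plan" is a list of rows, each a list of 6 numbers: the shift along the tool's x, y, z in cm, then the turn, a rotation vector about the tool's x, y, z in degrees. A call has 1 to 20 rows; each row shifts and turns the commanded pose from where the row before left it, along the tool's axes as they then stand; what a row does not reach is not made up. A row lasts 1/12 s, in which the tool goes at most 41.7 mm and 7.16 degrees, less where a joint would pass 70% of its speed; a pose out of reach is approached as far as the arm can. A call is refused whole if a number of a shift passes 4.17 or a number of a turn 7.16, either way. A call with a gripper value outside its range is refused whole. "grip" is the finger opening in cm, from 0 to 8.76, set as the call begins (left out, the last holds). The fingers move at their own pace and stop on an object; the grip force is fixed at half the most. Time passes only in rows, so rows that do not move let the fingers close. It gives the time, the measured TCP pose, the force, the opening and the grip force at its end, in the units of the state.
- get_obs(): the state, without advancing time (a new reading comes with each control period).
- snapshot(name): name is "side" or "top"; returns a dict with "frame" (400x640x3 uint8, red, green, blue), "fx", "fy", "cx", "cy" (pixels), "k1" (the pictures are not rectified: a ray, as slopes to the right and down, at radius r is drawn at 1 + k1 r^2 times it, then the intrinsics apply), "position" and "attitude" of the camera in the world. Camera axes: x right, y down, z forward; pixel columns grow to the right and rows downward; lengths in m; the calibration is good to about 2 mm. A picture is of the moment at which its call begins. There is no depth.
- close_job(): hands the job in; it is judged then, once.
Trained networks look in the newest picture that a camera, given by its name, has taken for a name from the list of things; names that differ only in an ending like _2 or _b are one class to them, and where a whole thing is asked for, a point or a joint stands for the part that bears it (a point fixed in the world has none). Each returns a list of dicts, best first, with "score" (0 to 1); they miss things now and then, are a little off and sometimes report something else, mostly with a low value. They report only what shows in the picture. A call takes as long as a camera call.
- spot_in(camera, thing): "position" ([x, y, z] in m, in world coordinates, good to about 4 mm: the middle of the surface that is visible of it).
- spot_point(camera, thing): "position" ([x, y, z] in m, in world coordinates, good to about 4 mm: a listed point, or the origin of a listed thing).
The state is a dict: "clock": time; "joint_pos": joint angles; "qvel": joint speeds; "tau": joint torques, N m; "tool_pos": TCP position; "orientation": TCP orientation; "force": force on the tool from outside, world axes, zero at the start; "moment": the same for the moment, N m; "opening": finger opening in m; "gripper_force": force on a finger pad.
Only numpy, scipy, OpenCV 4.12 (cv2) and the standard library are available. Lean on these libraries where they do the work, as an engineer would, in place of code of your own. Each camera call takes 0.05 s, during which the arm holds its last target. There are 200 camera calls.

## Working session

There is one attempt and no reset: what is moved stays moved. The work goes in short steps, Python scripts to look and compute and a tool call to move; the robot and the scene stay as the last step left them, time stands still between calls to the robot, and variables do not carry over. Pictures are saved under pics/ and viewed, at most 10 in all, crops included, and the job is handed in when it is done.

Besides the shell and the picture viewer there is one more tool, called after "Emit:" as name(argument=value, ...), one argument or row to a line, values as JSON. play_rows: Moves the arm, as the interface text tells. Its arguments: {"type":"object","properties":{"plan":{"type":"array","items":{"type":"array","items":{"type":"number"}}},"grip":{"type":"number"}},"required":["plan"]}

```bash
ls; mkdir -p pics; python3 - <<'E'
from plant import *
import cv2
o=get_obs(); print(o)
for c in("top","side"):
    s=snapshot(c); cv2.imwrite(f"pics/{c}0.png",s["frame"][:,:,::-1]); print(c,s["position"],s["attitude"],s["fx"],s["cx"],s["cy"],s["k1"])
    for n in["tin_left_center","tin_middle_center","tin_right_center","trivet_top","mug","jar","pepper_mill"]:
        r=spot_point(c,n); print(n,[( [round(v,3) for v in d["position"]],round(d["score"],2)) for d in r[:3]])
E
```

```text
pics
{'clock': 0.0, 'joint_pos': array([-5.03578484e+01,  2.05888162e+01,  6.33236502e-01, -2.25647356e-02,
       -7.01359247e+01, -1.65072062e+01]), 'qvel': array([ 0.08437033, -0.05694285, -0.10810183,  0.05737649, -0.08785783,
       -0.01534553]), 'tau': array([ 6.16699726e-04, -5.82724428e+01,  2.93059319e+01,  6.99745819e+00,
        7.07093335e-03, -1.25412780e-04]), 'tool_pos': array([ 0.26501128, -0.62028708,  0.24464046]), 'orientation': array([ 1.79906239e+02, -5.66437572e-03, -1.56872734e+02]), 'force': array([ 0.06824864,  0.7914679 , -1.02862233]), 'moment': array([-0.03102871, -0.00927779, -0.02796818]), 'gripper_force': 0.0, 'opening': 0.08759294031660961}
top [ 0.38728065 -0.00567924  1.09956111] [-170.20549576   -0.74744489  -89.8988928 ] 395.0331850880361 324.685222464029 202.35267066653842 -0.06191803587753792
tin_left_center [([0.441, 0.183, 0.031], 0.88)]
tin_middle_center [([0.476, -0.007, 0.029], 0.82)]
tin_right_center [([0.489, -0.184, 0.032], 0.91)]
trivet_top [([0.661, -0.029, 0.015], 0.62)]
mug [([0.471, 0.379, 0.0], 0.87)]
jar [([0.549, -0.363, -0.001], 0.87)]
pepper_mill [([0.616, 0.389, -0.004], 0.78)]
side [0.15192186 0.81565552 0.92853995] [-1.33679379e+02  9.89404519e-02 -1.54542050e+02] 490.98588529539927 318.7103602916557 190.08932243381676 -0.15304153442165302
tin_left_center [([0.447, 0.177, 0.03], 0.9)]
tin_middle_center [([0.479, -0.006, 0.03], 0.92)]
tin_right_center [([0.486, -0.187, 0.029], 0.81)]
trivet_top []
mug [([0.471, 0.386, -0.004], 0.76)]
jar [([0.549, -0.363, -0.002], 0.93)]
pepper_mill [([0.615, 0.386, -0.001], 0.83)]
```

View pics/top0.png

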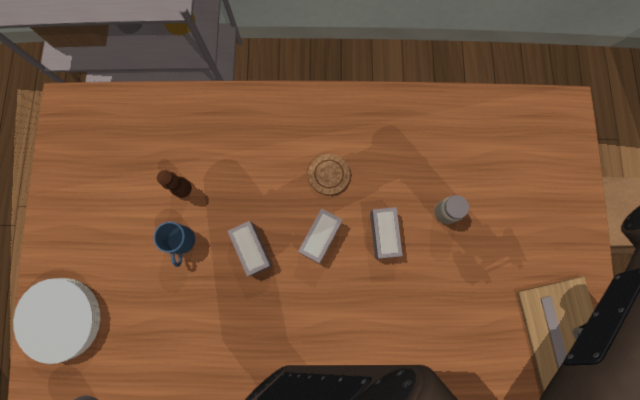

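View pics/side0.png

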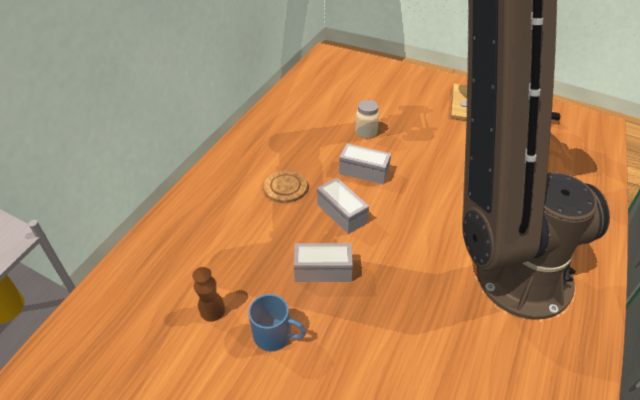

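The top view shows the tins at px (249,248), (321,236) and (387,233). The trivet is at (329,174), the mug at (175,240), the mill at (175,184) and the jar at (452,209). Next I'll fit the tin lids to get their yaws.

```bash
cat > h.py <<'E'
import numpy as np, cv2
from scipy.spatial.transform import Rotation as Ro
from plant import *
def p2w(s,uv,z):
    K=np.array([[s["fx"],0,s["cx"]],[0,s["fy"],s["cy"]],[0,0,1]])
    n=cv2.undistortPoints(np.array(uv,float).reshape(-1,1,2),K,np.array([s["k1"],0,0,0,0])).reshape(-1,2)
    R=Ro.from_euler("xyz",s["attitude"],degrees=True).as_matrix(); d=np.c_[n,np.ones(len(n))]@R.T
    P=np.array(s["position"]); return P+d*((z-P[2])/d[:,2])[:,None]
def lids(s,z=0.062):
    f=s["frame"].astype(int); m=((f.min(2)>130)&(f.max(2)-f.min(2)<45)).astype(np.uint8)
    out=[]
    for c in cv2.findContours(m,0,cv2.CHAIN_APPROX_NONE)[0]:
        if not 250<cv2.contourArea(c)<2500: continue
        w=p2w(s,c.reshape(-1,2),z)[:,:2]; (x,y),(a,b),an=cv2.minAreaRect((w*1000).astype(np.float32))
        if a<b: an+=90
        out.append((round(x),round(y),round(max(a,b)),round(min(a,b)),round((an+90)%180-90,1)))
    return out
def tool(dw,o=None):
    """world shift (m) -> tool axes cm"""
    o=o or get_obs(); return np.round(Ro.from_euler("xyz",o["orientation"],degrees=True).inv().apply(dw)*100,2)
E
python3 - <<'E'
from h import *
for c in("top","side"): s=snapshot(c); print(c,lids(s)); print(spot_point(c,"trivet_top")[:1])
s=snapshot("top");print(p2w(s,[(329,174)],0.012))
E
```

```text
top [(446, 182, 114, 47, 25.4), (476, -6, 118, 56, -30.5), (487, -184, 115, 48, 5.1)]
[{'position': [0.6604, -0.03, 0.0144], 'score': 0.77}]
side [(1004, 490, 144, 59, -0.4), (445, 182, 128, 61, 25.4), (479, -6, 128, 64, -28.2), (487, -183, 129, 64, 5.4)]
[{'position': [0.6603, -0.0313, 0.0118], 'score': 0.69}]
[[ 0.65655517 -0.03160636  0.012     ]]
```

Emit:
play_rows(
  plan=[
    [0,0,0,0,0,3.58],
    [0,0,0,0,0,3.58],
    [0,0,0,0,0,3.58],
    [0,0,0,0,0,3.58],
    [0,0,0,0,0,3.58],
    [-1.86,2.96,0,0,0,0],
    [-1.86,2.96,0,0,0,0],
    [-1.86,2.96,0,0,0,0],
    [-1.86,2.96,0,0,0,0],
    [-1.86,2.96,0,0,0,0],
    [-1.86,2.96,0,0,0,0],
    [-1.86,2.96,0,0,0,0],
    [-1.86,2.96,0,0,0,0],
    [-1.86,2.96,0,0,0,0],
    [-1.86,2.96,0,0,0,0],
    [-1.86,2.96,0,0,0,0],
    [-1.86,2.96,0,0,0,0],
    [-1.86,2.96,0,0,0,0],
    [-1.86,2.96,0,0,0,0],
    [0,0,0,0,0,0],
  ],
  grip=8.76,
)

```text
clock: 2.72
tool_pos: [0.4891, -0.1803, 0.2459]
orientation: [180.0, 0.1, -174.6]
force: [0.5, -0.7, 0.1]
opening: 0.0873
gripper_force: 0.0
```

Emit:
play_rows(
  plan=[
    [0.23,-0.35,2,0,0,0],
    [0,0,3,0,0,0],
    [0,0,3,0,0,0],
    [0,0,3,0,0,0],
    [0,0,3,0,0,0],
    [0,0,2.5,0,0,0],
    [0,0,2,0,0,0],
    [0,0,1.5,0,0,0],
    [0,0,1,0,0,0],
    [0,0,0.4,0,0,0],
    [0,0,0,0,0,0],
    [0,0,0,0,0,0],
  ],
)

```text
clock: 3.72
tool_pos: [0.4853, -0.188, 0.0322]
orientation: [-180.0, 0.0, -174.7]
force: [-0.1, 0.3, -0.2]
opening: 0.0876
gripper_force: 0.0
```

Emit:
play_rows(
  plan=[
    [0,0,0,0,0,0],
    [0,0,0,0,0,0],
    [0,0,0,0,0,0],
    [0,0,0,0,0,0],
    [0,0,0,0,0,0],
    [0,0,0,0,0,0],
    [0,0,0,0,0,0],
    [0,0,0,0,0,0],
  ],
  grip=5.0,
)

```text
clock: 4.38
tool_pos: [0.4851, -0.1878, 0.0322]
orientation: [-180.0, 0.1, -174.8]
force: [-0.9, 3.6, 7.1]
opening: 0.064
gripper_force: 30.0
```

Emit:
play_rows(
  plan=[
    [0,0,-0.5,0,0,0],
    [0,0,-1.5,0,0,0],
    [0,0,-2,0,0,0],
    [0,0,-2,0,0,0],
    [0,0,-2,0,0,0],
    [0,0,-2,0,0,0],
    [0,0,-1.5,0,0,0],
    [0,0,-0.5,0,0,0],
    [0,0,0,0,0,0],
    [0,0,0,0,0,0],
    [0,0,0,0,4,0],
    [0,0,0,0,5,0],
    [0,0,0,0,5,0],
    [0,0,0,0,5,0],
    [0,0,0,0,1,0],
    [0,0,0,0,0,0],
    [0,0,0,0,0,0],
    [0,0,0,0,0,0],
    [0,0,0,0,0,0],
    [0,0,0,0,0,0],
  ],
)

```text
clock: 6.05
tool_pos: [0.4843, -0.188, 0.1522]
orientation: [-180.0, -19.9, -174.8]
force: [-0.2, 0.3, -3.2]
opening: 0.0637
gripper_force: 30.0
```

```bash
cat > m.py <<'E'
from h import *
import sys
N=int(sys.argv[1]) if len(sys.argv)>1 else 8
F=[];M=[]
for i in range(N):
    s=snapshot("side"); o=get_obs(); R=Ro.from_euler("xyz",o["orientation"],degrees=True).inv(); F.append(R.apply(o["force"])); M.append(R.apply(o["moment"]))
print("tool F",np.mean(F,0).round(2),"M",np.mean(M,0).round(4),"sd",np.std(M,0).round(3),"rpy",o["orientation"].round(1),"pos",o["tool_pos"].round(4),"open",o["opening"].round(4),o["clock"])
E
python3 m.py
```

```text
Traceback (most recent call last):
  File "m.py", line 7, in <module>
    print("tool F",np.mean(F,0).round(2),"M",np.mean(M,0).round(4),"sd",np.std(M,0).round(3),"rpy",o["orientation"].round(1),"pos",o["tool_pos"].round(4),"open",o["opening"].round(4),o["clock"])
                                                                                                                                                                 ^^^^^^^^^^^^^^^^^^
AttributeError: 'float' object has no attribute 'round'
```

Emit:
play_rows(
  plan=[
    [0,0,0,0,-4,0],
    [0,0,0,0,-5,0],
    [0,0,0,0,-5,0],
    [0,0,0,0,-5,0],
    [0,0,0,0,-5,0],
    [0,0,0,0,-5,0],
    [0,0,0,0,-5,0],
    [0,0,0,0,-5,0],
    [0,0,0,0,-1,0],
    [0,0,0,0,0,0],
    [0,0,0,0,0,0],
    [0,0,0,0,0,0],
    [0,0,0,0,0,0],
    [0,0,0,0,0,0],
  ],
)

```text
clock: 7.62
tool_pos: [0.4854, -0.1879, 0.1514]
orientation: [-180.0, 19.9, -174.7]
force: [-0.0, -0.5, -3.2]
opening: 0.064
gripper_force: 30.0
```

```bash
python3 m.py
```

```text
Traceback (most recent call last):
  File "m.py", line 7, in <module>
    print("tool F",np.mean(F,0).round(2),"M",np.mean(M,0).round(4),"sd",np.std(M,0).round(3),"rpy",o["orientation"].round(1),"pos",o["tool_pos"].round(4),"open",o["opening"].round(4),o["clock"])
                                                                                                                                                                 ^^^^^^^^^^^^^^^^^^
AttributeError: 'float' object has no attribute 'round'
```

```bash
sed -i 's/o\["opening"\].round(4)/o["opening"]/' m.py; python3 m.py
```

```text
tool F [0.97 0.19 2.84] M [ 0.0258  1.532  -0.021 ] sd [0.029 0.027 0.024] rpy [-180.    20.  -174.8] pos [ 0.4847 -0.188   0.1516] open 0.06368127544193222 8.4167
```

Emit:
play_rows(
  plan=[
    [0,0,0,0,4,0],
    [0,0,0,0,5,0],
    [0,0,0,0,5,0],
    [0,0,0,0,5,0],
    [0,0,0,0,5,0],
    [0,0,0,0,5,0],
    [0,0,0,0,5,0],
    [0,0,0,0,5,0],
    [0,0,0,0,1,0],
    [0,0,0,0,0,0],
    [0,0,0,0,0,0],
    [0,0,0,0,0,0],
    [0,0,0,0,0,0],
    [0,0,0,0,0,0],
  ],
)

```text
clock: 9.58
tool_pos: [0.4844, -0.1881, 0.1524]
orientation: [-180.0, -19.9, -174.8]
force: [-0.9, 0.2, -2.8]
opening: 0.0636
gripper_force: 30.0
```

```bash
python3 m.py
```

```text
tool F [-0.99  0.11  2.88] M [-4.2000e-03 -1.5345e+00 -4.0000e-04] sd [0.03  0.051 0.041] rpy [ 180.   -20.  -174.8] pos [ 0.4847 -0.188   0.1516] open 0.06414981569509279 9.9833
```

Emit:
play_rows(
  plan=[
    [0,0,0,0,-4,0],
    [0,0,0,0,-5,0],
    [0,0,0,0,-4,0],
    [0,0,0,0,-2,0],
    [0,0,0,0,0,0],
    [0,0,0,0,0,0],
    [0,0,0,0,0,0],
    [0,0,0,0,0,0],
  ],
)

```text
clock: 10.65
tool_pos: [0.4851, -0.1879, 0.1512]
orientation: [-180.0, -5.1, -174.7]
force: [0.1, -0.2, -3.1]
opening: 0.0638
gripper_force: 30.0
```

```bash
python3 m.py 12
```

```text
tool F [-0.14 -0.01  3.08] M [ 0.008  -0.4146  0.    ] sd [0.026 0.039 0.028] rpy [ 180.    -5.  -174.8] pos [ 0.4847 -0.188   0.1516] open 0.06391257479771663 11.25
```

Emit:
play_rows(
  plan=[
    [0,0,0,0,-1,0],
    [0,0,0,0,-3,0],
    [0,0,0,0,-4,0],
    [0,0,0,0,-2,0],
    [0,0,0,0,0,0],
    [0,0,0,0,0,0],
    [0,0,0,0,0,0],
    [0,0,0,0,0,0],
    [0,0,0,0,0,0],
    [0,0,0,0,0,0],
    [0,0,0,0,0,0],
  ],
)

```text
clock: 12.17
tool_pos: [0.4849, -0.1879, 0.1513]
orientation: [180.0, 5.0, -174.8]
force: [0.0, 0.2, -3.6]
opening: 0.0638
gripper_force: 30.0
```

```bash
python3 m.py 12
```

```text
tool F [0.32 0.07 3.16] M [ 0.0037  0.3812 -0.0055] sd [0.033 0.042 0.025] rpy [ 180.     5.  -174.8] pos [ 0.4847 -0.188   0.1516] open 0.06397537869440804 12.7667
```

Emit:
play_rows(
  plan=[
    [0,0,0,0,2,0],
    [0,0,0,0,3,0],
    [0,0.2,0,0,0,0],
    [0,0.2,1,0,0,0],
    [0,0,2,0,0,0],
    [0,0,2,0,0,0],
    [0,0,2,0,0,0],
    [0,0,2,0,0,0],
    [0,0,1.2,0,0,0],
    [0,0,0.7,0,0,0],
    [0,0,0.5,0,0,0],
    [0,0,0.3,0,0,0],
    [0,0,0.15,0,0,0],
    [0,0,0.05,0,0,0],
    [0,0,0,0,0,0],
    [0,0,0,0,0,0],
    [0,0,0,0,0,0],
  ],
)

```text
clock: 14.18
tool_pos: [0.4847, -0.184, 0.0331]
orientation: [-180.0, 0.1, -174.8]
force: [0.7, -0.2, -3.3]
opening: 0.0637
gripper_force: 30.0
```

Emit:
play_rows(
  plan=[
    [0,0,0,0,0,0],
    [0,0,0,0,0,0],
    [0,0,0,0,0,0],
    [0,0,0,0,0,0],
    [0,0,0,0,0,0],
    [0,0,0,0,0,0],
    [0,0,-1,0,0,0],
    [0,0,-2,0,0,0],
    [0,0,-3,0,0,0],
    [0,0,-3,0,0,0],
    [0,0,-3,0,0,0],
    [0,0,-2,0,0,0],
    [0,0,-1,0,0,0],
    [0,0,0,0,0,0],
    [0,0,0,0,0,0],
  ],
  grip=8.76,
)

```text
clock: 15.43
tool_pos: [0.4842, -0.1839, 0.1828]
orientation: [180.0, 0.1, -174.8]
force: [-0.5, 0.1, -1.2]
opening: 0.0878
gripper_force: 0.0
```

```bash
python3 - <<'E'
from h import *
s=snapshot("side"); print(lids(s)); o=get_obs(); print(o["joint_pos"].round(1),o["tool_pos"],o["orientation"],o["moment"],o["clock"])
print(lids(snapshot("top")))
E
```

```text
[(1008, 507, 150, 44, -20.2), (445, 182, 128, 61, 25.3), (480, -6, 127, 64, -28.3), (487, -184, 129, 64, 5.1)]
[  0.9   8.8 -24.2  -0.  -57.1 -85.7] [ 0.48372924 -0.18382899  0.18188774] [ 1.79970833e+02 -4.71402623e-02 -1.74780783e+02] [ 0.01470956  0.00156534 -0.01693304] 15.4833
[(208, -625, 215, 27, 11.3), (445, 182, 129, 63, 25.4), (992, 779, 119, 63, 60.5)]
```

Emit:
play_rows(
  plan=[
    [0,0,0,0,0,4.79],
    [0,0,0,0,0,4.79],
    [0,0,0,0,0,4.79],
    [0,0,0,0,0,4.79],
    [0,0,0,0,0,4.79],
    [0,0,0,0,0,4.79],
    [0,0,0,0,0,4.79],
    [1.27,2.2,0,0,0,0],
    [1.27,2.2,0,0,0,0],
    [1.27,2.2,0,0,0,0],
    [1.27,2.2,0,0,0,0],
    [1.27,2.2,0,0,0,0],
    [1.27,2.2,0,0,0,0],
    [1.27,2.2,0,0,0,0],
    [0,0,0,0,0,0],
    [0,0,0,0,0,0],
    [0,0,0,0,0,0],
  ],
)

```text
clock: 16.95
tool_pos: [0.4785, -0.0064, 0.1815]
orientation: [-179.9, -0.1, 151.7]
force: [-0.1, -0.3, 0.2]
opening: 0.0877
gripper_force: 0.0
```

Emit:
play_rows(
  plan=[
    [0,0,1.5,0,0,0],
    [0,0,2.5,0,0,0],
    [0,0,3,0,0,0],
    [0,0,3,0,0,0],
    [0,0,2,0,0,0],
    [0,0,1.5,0,0,0],
    [0,0,1,0,0,0],
    [0,0,0.5,0,0,0],
    [0,0,0,0,0,0],
    [0,0,0,0,0,0],
  ],
)

```text
clock: 17.78
tool_pos: [0.4791, -0.0068, 0.0325]
orientation: [-180.0, -0.0, 151.7]
force: [1.1, 1.0, 0.1]
opening: 0.0876
gripper_force: 0.0
```

Emit:
play_rows(
  plan=[
    [0,0,0,0,0,0],
    [0,0,0,0,0,0],
    [0,0,0,0,0,0],
    [0,0,0,0,0,0],
    [0,0,0,0,0,0],
    [0,0,0,0,0,0],
    [0,0,0,0,0,0],
  ],
  grip=5.0,
)

```text
clock: 18.37
tool_pos: [0.4792, -0.0062, 0.033]
orientation: [180.0, 0.0, 151.7]
force: [-1.9, 0.2, 6.3]
opening: 0.064
gripper_force: 30.0
```

Emit:
play_rows(
  plan=[
    [0,0,-0.5,0,0,0],
    [0,0,-1.5,0,0,0],
    [0,0,-2,0,0,0],
    [0,0,-2,0,0,0],
    [0,0,-2,0,0,0],
    [0,0,-2,0,0,0],
    [0,0,-1.5,0,0,0],
    [0,0,-0.5,0,0,0],
    [0,0,0,0,4,0],
    [0,0,0,0,5,0],
    [0,0,0,0,5,0],
    [0,0,0,0,5,0],
    [0,0,0,0,1,0],
    [0,0,0,0,0,0],
    [0,0,0,0,0,0],
    [0,0,0,0,0,0],
    [0,0,0,0,0,0],
    [0,0,0,0,0,0],
  ],
)

```text
clock: 19.87
tool_pos: [0.4786, -0.0059, 0.1531]
orientation: [180.0, -19.9, 151.8]
force: [0.4, -0.1, -3.9]
opening: 0.064
gripper_force: 30.0
```

```bash
python3 m.py 8
```

```text
tool F [-0.77  0.02  2.72] M [ 0.0377 -1.568   0.0286] sd [0.025 0.044 0.021] rpy [180.  -20.  151.7] pos [ 0.4791 -0.0062  0.1526] open 0.06384797156228555 20.2667
```

Emit:
play_rows(
  plan=[
    [0,0,0,0,-4,0],
    [0,0,0,0,-5,0],
    [0,0,0,0,-4,0],
    [0,0,0,0,-2,0],
    [0,0,0,0,0,0],
    [0,0,0,0,0,0],
    [0,0,0,0,0,0],
    [0,0,0,0,0,0],
  ],
)

```text
clock: 20.93
tool_pos: [0.4796, -0.0063, 0.1524]
orientation: [-180.0, -5.1, 151.7]
force: [0.2, 0.6, -3.2]
opening: 0.0637
gripper_force: 30.0
```

```bash
python3 m.py 8
```

```text
tool F [-0.24 -0.14  3.14] M [ 0.0412 -0.4417 -0.0037] sd [0.009 0.03  0.023] rpy [-180.    -5.   151.7] pos [ 0.4791 -0.0064  0.1524] open 0.0638956351763255 21.3333
```

Emit:
play_rows(
  plan=[
    [0,0,0,0,-4,0],
    [0,0,0,0,-5,0],
    [0,0,0,0,-5,0],
    [0,0,0,0,-5,0],
    [0,0,0,0,-5,0],
    [0,0,0,0,-1,0],
    [0,0,0,0,0,0],
    [0,0,0,0,0,0],
    [0,0,0,0,0,0],
    [0,0,0,0,0,0],
  ],
)

```text
clock: 22.17
tool_pos: [0.4849, -0.0142, 0.1612]
orientation: [179.7, 18.6, 152.0]
force: [0.5, 0.4, -3.7]
opening: 0.0637
gripper_force: 30.0
```

```bash
python3 m.py 8
```

```text
tool F [ 0.82 -0.16  3.1 ] M [ 0.0619  1.3906 -0.0162] sd [0.03  0.033 0.017] rpy [179.8  18.6 152.2] pos [ 0.4838 -0.0145  0.1608] open 0.06349916846379927 22.5667
```

```bash
python3 - <<'E'
from h import *
o=get_obs(); print(o["joint_pos"].round(2))
R=Ro.from_euler("xyz",o["orientation"],degrees=True);T=Ro.from_euler("xyz",[180,0,151.7],degrees=True)
print("turn",(R.inv()*T).as_rotvec(degrees=True).round(2))
print("then shift",(T.inv().apply(np.array([.4791,-.0062,.0330])-o["tool_pos"])*100).round(2))
E
```

```text
[  31.26   -2.01  -52.89   30.13  -32.79 -173.61]
turn [ 0.27 18.6   0.57]
then shift [ 0.81  0.51 12.78]
```

Emit:
play_rows(
  plan=[
    [0,0,0,0.05,3.72,0.11],
    [0,0,0,0.05,3.72,0.11],
    [0,0,0,0.05,3.72,0.11],
    [0,0,0,0.05,3.72,0.11],
    [0,0,0,0.05,3.72,0.11],
    [0.4,0.25,0.4,0,0,0],
    [0.4,0.25,0.4,0,0,0],
    [0,0,0,0,0,0],
    [0,0,0,0,0,0],
    [0,0,0,0,0,0],
  ],
)

```text
clock: 23.4
tool_pos: [0.4785, -0.0062, 0.1529]
orientation: [180.0, 0.0, 151.8]
force: [-0.2, 0.0, -3.5]
opening: 0.0639
gripper_force: 30.0
```

```bash
python3 m.py 5; python3 - <<'E'
from h import *
o=get_obs()
R=Ro.from_euler("xyz",o["orientation"],degrees=True);T=Ro.from_euler("xyz",[180,0,151.7],degrees=True)
print("turn",(R.inv()*T).as_rotvec(degrees=True).round(2))
print("then shift",(T.inv().apply(np.array([.4791,-.0062,.0330])-o["tool_pos"])*100).round(2))
E
```

```text
tool F [-0.11  0.38  3.03] M [ 0.0695 -0.0663  0.0155] sd [0.027 0.017 0.032] rpy [179.9   0.  151.8] pos [ 0.4791 -0.0062  0.1532] open 0.06363546535467894 23.65
turn [0.05 0.04 0.07]
then shift [-0.   -0.   12.02]
```

Emit:
play_rows(
  plan=[
    [0,0,1,0,0,0],
    [0,0,2,0,0,0],
    [0,0,2,0,0,0],
    [0,0,2,0,0,0],
    [0,0,2,0,0,0],
    [0,0,1.3,0,0,0],
    [0,0,0.7,0,0,0],
    [0,0,0.5,0,0,0],
    [0,0,0.3,0,0,0],
    [0,0,0.15,0,0,0],
    [0,0,0.05,0,0,0],
    [0,0,0,0,0,0],
    [0,0,0,0,0,0],
    [0,0,0,0,0,0],
  ],
)

```text
clock: 24.82
tool_pos: [0.4795, -0.0061, 0.0334]
orientation: [179.9, 0.1, 151.8]
force: [-0.4, 0.2, -3.1]
opening: 0.0639
gripper_force: 30.0
```

Emit:
play_rows(
  plan=[
    [0,0,0,0,0,0],
    [0,0,0,0,0,0],
    [0,0,0,0,0,0],
    [0,0,0,0,0,0],
    [0,0,0,0,0,0],
    [0,0,0,0,0,0],
    [0,0,-1,0,0,0],
    [0,0,-2,0,0,0],
    [0,0,-3,0,0,0],
    [0,0,-3,0,0,0],
    [0,0,-3,0,0,0],
    [0,0,-2,0,0,0],
    [0,0,-1,0,0,0],
    [0,0,0,0,0,0],
    [0,0,0,0,0,0],
  ],
  grip=8.76,
)

```text
clock: 26.07
tool_pos: [0.479, -0.0062, 0.1827]
orientation: [179.9, 0.0, 151.7]
force: [0.4, 0.3, 0.6]
opening: 0.0874
gripper_force: 0.0
```

```bash
python3 m.py 4; python3 - <<'E'
from h import *
s=snapshot("side"); print(lids(s)); o=get_obs()
T=Ro.from_euler("xyz",[180,0,25.4-180],degrees=True)
R=Ro.from_euler("xyz",o["orientation"],degrees=True)
print("turn",(R.inv()*T).as_rotvec(degrees=True).round(2))
print("then shift",(T.inv().apply(np.array([.4455,.182,.0325])-o["tool_pos"])*100).round(2))
E
```

```text
tool F [-0.21  0.47  0.15] M [ 0.0409 -0.057  -0.0379] sd [0.022 0.051 0.01 ] rpy [-1.799e+02 -1.000e-01  1.517e+02] pos [ 0.4784 -0.0065  0.1815] open 0.08750540423809364 26.2667
[(1003, 490, 143, 58, -1.1), (445, 182, 128, 61, 25.4), (480, -5, 128, 66, -27.1), (456, -187, 68, 63, 5.7)]
turn [-3.000e-02 -1.000e-01 -5.366e+01]
then shift [-5.1  18.44 14.92]
```

Emit:
play_rows(
  plan=[
    [0,0,0,0,0,-5.96],
    [0,0,0,0,0,-5.96],
    [0,0,0,0,0,-5.96],
    [0,0,0,0,0,-5.96],
    [0,0,0,0,0,-5.96],
    [0,0,0,0,0,-5.96],
    [0,0,0,0,0,-5.96],
    [0,0,0,0,0,-5.96],
    [0,0,0,0,0,-5.96],
    [-0.73,2.63,0,0,0,0],
    [-0.73,2.63,0,0,0,0],
    [-0.73,2.63,0,0,0,0],
    [-0.73,2.63,0,0,0,0],
    [-0.73,2.63,0,0,0,0],
    [-0.73,2.63,0,0,0,0],
    [-0.73,2.63,0,0,0,0],
    [0,0,0,0,0,0],
    [0,0,0,0,0,0],
    [0,0,0,0,0,0],
  ],
)

```text
clock: 27.9
tool_pos: [0.446, 0.1817, 0.1822]
orientation: [-180.0, -0.1, -154.6]
force: [0.5, -0.4, -0.1]
opening: 0.0875
gripper_force: 0.0
```

Emit:
play_rows(
  plan=[
    [0,0,1.5,0,0,0],
    [0,0,2.5,0,0,0],
    [0,0,3,0,0,0],
    [0,0,3,0,0,0],
    [0,0,2,0,0,0],
    [0,0,1.5,0,0,0],
    [0,0,1,0,0,0],
    [0,0,0.5,0,0,0],
    [0,0,0,0,0,0],
    [0,0,0,0,0,0],
  ],
)

```text
clock: 28.73
tool_pos: [0.4467, 0.1815, 0.0331]
orientation: [-180.0, 0.0, -154.7]
force: [0.3, -0.1, 0.2]
opening: 0.0876
gripper_force: 0.0
```

Emit:
play_rows(
  plan=[
    [0,0,0,0,0,0],
    [0,0,0,0,0,0],
    [0,0,0,0,0,0],
    [0,0,0,0,0,0],
    [0,0,0,0,0,0],
    [0,0,0,0,0,0],
    [0,0,0,0,0,0],
  ],
  grip=5.0,
)

```text
clock: 29.32
tool_pos: [0.4466, 0.1823, 0.0334]
orientation: [180.0, 0.1, -154.6]
force: [-1.3, 0.2, 5.7]
opening: 0.064
gripper_force: 30.0
```

Emit:
play_rows(
  plan=[
    [0,0,-0.5,0,0,0],
    [0,0,-1.5,0,0,0],
    [0,0,-2,0,0,0],
    [0,0,-2,0,0,0],
    [0,0,-2,0,0,0],
    [0,0,-2,0,0,0],
    [0,0,-1.5,0,0,0],
    [0,0,-0.5,0,0,0],
    [0,0,0,0,4,0],
    [0,0,0,0,5,0],
    [0,0,0,0,5,0],
    [0,0,0,0,5,0],
    [0,0,0,0,1,0],
    [0,0,0,0,0,0],
    [0,0,0,0,0,0],
    [0,0,0,0,0,0],
    [0,0,0,0,0,0],
    [0,0,0,0,0,0],
  ],
)

```text
clock: 30.82
tool_pos: [0.446, 0.1818, 0.1536]
orientation: [180.0, -19.9, -154.6]
force: [-0.3, -0.5, -2.9]
opening: 0.0642
gripper_force: 30.0
```

```bash
python3 m.py 8; python3 -c "
from h import *;print(get_obs()['joint_pos'].round(1))"
```

```text
tool F [-1.27 -0.06  3.08] M [-0.0196 -1.4637 -0.0198] sd [0.027 0.016 0.027] rpy [ 180.   -20.  -154.6] pos [0.4464 0.182  0.153 ] open 0.06343801511559481 31.2167
[  41.2   19.4  -14.7   -5.5  -75.2 -103.5]
```

Emit:
play_rows(
  plan=[
    [0,0,0,0,-4,0],
    [0,0,0,0,-5,0],
    [0,0,0,0,-4,0],
    [0,0,0,0,-2,0],
    [0,0,0,0,0,0],
    [0,0,0,0,0,0],
    [0,0,0,0,0,0],
    [0,0,0,0,0,0],
  ],
)

```text
clock: 31.88
tool_pos: [0.4468, 0.1822, 0.1527]
orientation: [-180.0, -5.0, -154.6]
force: [-0.4, 0.5, -3.8]
opening: 0.0638
gripper_force: 30.0
```

```bash
python3 m.py 8; python3 -c "
from h import *;print(get_obs()['joint_pos'].round(1))"
```

```text
tool F [-0.08  0.04  3.07] M [-0.0092 -0.3176 -0.0117] sd [0.019 0.032 0.012] rpy [ 180.    -5.  -154.6] pos [0.4464 0.1819 0.1528] open 0.06390935848204021 32.2833
[  44.3   10.2  -26.2   -1.9  -58.3 -107.9]
```

Emit:
play_rows(
  plan=[
    [0,0,0,0,-4,0],
    [0,0,0,0,-5,0],
    [0,0,0,0,-5,0],
    [0,0,0,0,-5,0],
    [0,0,0,0,-5,0],
    [0,0,0,0,-1,0],
    [0,0,0,0,0,0],
    [0,0,0,0,0,0],
    [0,0,0,0,0,0],
    [0,0,0,0,0,0],
    [0,0,0,0,0,0],
    [0,0,0,0,0,0],
  ],
)

```text
clock: 33.28
tool_pos: [0.447, 0.1824, 0.1531]
orientation: [180.0, 20.0, -154.6]
force: [0.3, 0.0, -3.3]
opening: 0.0644
gripper_force: 30.0
```

```bash
python3 m.py 8
```

```text
tool F [1.17 0.05 2.84] M [-0.0036  1.4751 -0.0043] sd [0.026 0.033 0.036] rpy [ 180.    20.  -154.6] pos [0.4464 0.1819 0.1529] open 0.06338271564453872 33.6833
```

The left tin clearly rattles. Its moment falls by about 0.065–0.08 N·m against the two silent tins, which is what a rolling ball should give. Now I'll level it and carry it over the trivet.

Emit:
play_rows(
  plan=[
    [0,0,0,0,3,0],
    [0,0,0,0,5,0],
    [0,0,0,0,5,0],
    [0,0,0,0,5,0],
    [0,0,0,0,2,0],
    [0,0,0,0,0,0],
    [0,0,0,0,0,0],
    [0,0,0,0,0,0],
  ],
)

```text
clock: 34.35
tool_pos: [0.4459, 0.1814, 0.1525]
orientation: [-180.0, 0.1, -154.6]
force: [-1.1, 0.3, -3.4]
opening: 0.0639
gripper_force: 30.0
```

```bash
python3 - <<'E'
from h import *
o=get_obs(); print(o["orientation"].round(2),o["tool_pos"].round(4),o["clock"])
print(tool(np.array([.6595,-.030,.153])-o["tool_pos"]))
E
```

```text
[-1.7999e+02  5.0000e-02 -1.5463e+02] [0.4459 0.1814 0.1525] 34.35
[-10.25 -28.26  -0.04]
```

Emit:
play_rows(
  plan=[
    [-0.34,-0.945,0,0,0,0],
    [-0.34,-0.945,0,0,0,0],
    [-0.68,-1.89,0,0,0,0],
    [-0.68,-1.89,0,0,0,0],
    [-0.68,-1.89,0,0,0,0],
    [-0.68,-1.89,0,0,0,0],
    [-0.68,-1.89,0,0,0,0],
    [-0.68,-1.89,0,0,0,0],
    [-0.68,-1.89,0,0,0,0],
    [-0.68,-1.89,0,0,0,0],
    [-0.68,-1.89,0,0,0,0],
    [-0.68,-1.89,0,0,0,0],
    [-0.68,-1.89,0,0,0,0],
    [-0.68,-1.89,0,0,0,0],
    [-0.68,-1.89,0,0,0,0],
    [-0.34,-0.945,0,0,0,0],
    [-0.34,-0.945,0,0,0,0],
    [0,0,0,0,0,0],
    [0,0,0,0,0,0],
    [0,0,0,0,0,0],
  ],
)

```text
clock: 36.02
tool_pos: [0.6595, -0.0302, 0.1529]
orientation: [180.0, 0.0, -154.6]
force: [0.3, -0.1, -2.9]
opening: 0.0639
gripper_force: 30.0
```

```bash
python3 m.py 4; python3 - <<'E'
from h import *
s=snapshot("side"); cv2.imwrite("pics/side1.png",s["frame"][:,:,::-1])
print(lids(s)); print(lids(s,.184)); print(spot_point("side","tin_right_center")[:3]); print(get_obs()["qvel"].round(2))
E
```

```text
tool F [-0.31  0.4   3.12] M [-0.0267 -0.0864  0.0008] sd [0.026 0.036 0.023] rpy [ 180.     0.  -154.6] pos [ 0.6598 -0.0298  0.1533] open 0.06390039446910842 36.2167
[(1004, 490, 144, 60, -0.1), (475, -4, 118, 66, -28.7), (483, -184, 120, 66, 5.6)]
[(884, 536, 124, 51, -0.1), (430, 112, 102, 57, -28.7), (436, -44, 103, 57, 5.6)]
[{'position': [0.4856, -0.1828, 0.0303], 'score': 0.82}, {'position': [0.5497, -0.3647, -0.0018], 'score': 0.48}, {'position': [0.6148, 0.3847, -0.0021], 'score': 0.25}]
[-0.13  0.13  0.18  0.03  0.04 -0.02]
```

View pics/side1.png

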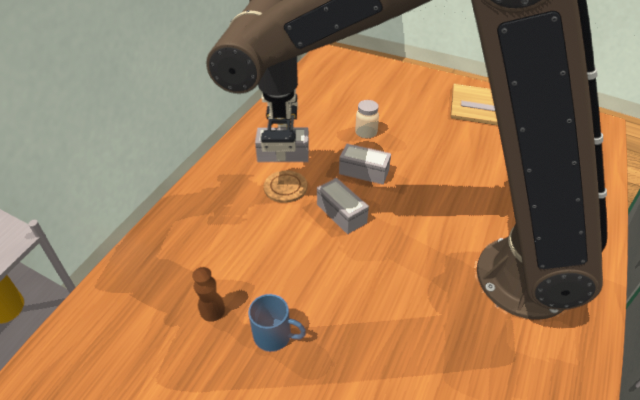

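The held tin is level at px (282,147), above the trivet at (285,187). The silent tins stand at their original spots, (342,205) and (365,163), and nothing else has moved.

```bash
python3 -c "
from plant import *;print(close_job())"
```

```text
the job is handed in; nothing more can be done
None
```

The left tin is the one that rattles; I handed the job in with it held upright, its underside about 11 cm above the trivet, the two silent tins back upright where they were, and the mug, jar and pepper mill untouched.

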